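Wind the shop's display lift level with the plinth

TASK

Fit the loose crank with the red handle fully down onto the square shaft of the green display lift and wind it clockwise, without letting the crank come off the shaft, until the rabbit's wooden platform is level with the wooden plinth beside it. Leave the crank seated on the shaft and let go of it; keep the rabbit standing on its platform and leave the other goods alone.

Things in the scene. Friction and masses are not known exactly. Their poses are not given: they have to be found in the camera images.
- lift: fixed green lift, its place and yaw vary. Origin on the table under the shaft axis. A gear case 110 x 110 mm, 75 mm high, stands round the origin, with the shaft upright on top; along the lift's own +y come the platform (centre 210 mm from the shaft axis, 120 x 120 mm) and the plinth (centre 335 mm, 120 x 105 mm). Guide rods, 189 mm high, stand beyond the platform at the lift's x = 95 mm
- shaft_seat (a point): centre of the top face of the round brass collar (44 mm across) at the foot of the square shaft end, 83 mm above the table; z is the shaft axis, up. The steel shaft end is 16 mm square, its flats square to this frame's x and y, and rises 38 mm above the collar, the last 8 mm stepping down to 11 mm square. The frame turns with the shaft. A fully fitted crank rests on the collar
- shaft (a joint): turn of the shaft in rad, 0 at the start and growing clockwise seen from above. One turn clockwise (6.283) raises the platform 24 mm; anticlockwise lowers it. It has friction of about 0.2 N m, does not run back when let go, and stops at 0 and at 24 rad
- platform_top (a point): centre of the top face of the wooden platform, 45 mm above the table at the start; z up
- plinth_top (a point): centre of the top face of the wooden plinth next to the platform, 97 to 121 mm above the table, different each time; it keeps its height while the crank is wound; z up
- crank: loose steel crank of 0.35 kg, lying flat on the table with its handle upright. Origin at the mouth of its square socket, in the centre of the hub's underside; z up along the socket, x from the hub along the arm to the handle. The hub is 36 x 36 mm and 44 mm high, with a socket 18.4 mm square right through it, its sides along x and y. The arm is 12 mm thick and 22 mm wide, level with the underside, and ends (30 mm round) below the handle at x = 70 mm
- crank_handle (a point): point on the axis of the crank's red handle, 55 mm above the crank's underside and 70 mm from the socket's axis. The handle is an upright round sleeve 24 mm thick, from 14 to 84 mm above the underside, and spins freely on the crank, so a hand that holds it need not turn
- rabbit: loose yellow and white toy rabbit, 130 mm high, 62 mm thick, 0.16 kg, standing on the platform; origin at the centre of its foot, z up
- toy_car: bystander: blue toy car 110 x 54 x 52 mm; origin under its centre
- jar: bystander: amber glass jar, 68 mm thick and 100 mm high; origin under its centre
- owl: bystander: terracotta owl, 68 mm thick and 104 mm high; origin under its centre
- toy_robot: bystander: red and metal toy robot 130 mm high, 80 mm wide; origin under its centre
- screwdriver: bystander: screwdriver lying flat, handle to its -x; origin under its middle
- mug: bystander: blue mug 76 mm thick and 90 mm high; origin under its centre
There are look-alikes about, which are no part of the job. Leave any purple or turquoise look-alike of the crank alone.

How it is judged:
On the way, in this order (a step that is already met when the one before it is completed fails the run):
1. the crank sits fully down on the shaft, before the platform has been raised (distance between crank and shaft_seat below 0.006 m and angle between crank's own z axis and vertical below 0.1 rad and value of joint shaft below 1.3 rad), for 0.2 s.
2. the crank, still seated, has been wound through a full turn (distance between crank and shaft_seat below 0.006 m and angle between crank's own z axis and vertical below 0.1 rad and value of joint shaft above 6.3 rad), for 0.1 s.
At the end, for the whole second after the job is handed in: The platform's top is within 4 mm of the plinth's height, the crank is seated on the shaft (its origin within 6 mm of the seat, tilt under 0.1 rad), the rabbit stands upright (under 0.15 rad) within 50 mm of the platform's centre, and shaft, crank and rabbit are at rest (distance between crank and shaft_seat below 0.006 m and angle between crank's own z axis and vertical below 0.1 rad and z of platform_top in the frame of plinth_top between -0.004 and 0.004 m and velocity of joint shaft between -0.05 and 0.05 rad/s and angle between rabbit's own z axis and vertical below 0.15 rad and horizontal distance between rabbit and platform_top below 0.05 m and distance between rabbit and platform_top below 0.052 m and linear speed of each of rabbit, crank below 0.02 m/s); the robot touches nothing.
It fails at once if the crank comes off the shaft (more than 15 mm from its seat) once winding has begun (value of joint shaft above 1.3 rad and distance between crank and shaft_seat above 0.015 m).
It fails at once if the rabbit tips over (angle between rabbit's own z axis and vertical above 0.5 rad).
It fails at once if another of the goods is moved by more than 30 mm (distance of any of toy_car, jar, owl, toy_robot, screwdriver, mug from where it was at the start of the episode above 0.03 m).
It also fails if it takes over 72 s, if anything falls off the work surface, if the arm or the gripper's body presses on something with over 40 N, if the wrist force passes 120 N, or if a joint passes its speed limit or range.

ROBOT

A 6-joint arm with a two-finger parallel gripper is mounted at the origin on the work surface. World frame = base frame: x ahead of the robot, y to its left, z up, the work surface at z = 0. Lengths are in m, angles in rad, forces in N, time in s.
With the tool pointing down it reaches from about 0.275 to 0.825 m from the base axis. Payload 4.9 kg.
Tool frame: the origin (TCP) lies midway between the tips of the shut fingers; the grasp point (between the pads) lies 19 mm behind it (bot.grip_depth is the distance from the TCP to the grasp point, in m); z points along the fingers, y is the line along which they close (so a half turn about z gives the same grasp; the last joint's range is limited). The gripper opens to 85 mm and grips with 20 to 120 N. Pads are 22 mm wide; open, the fingers measure 114 mm over their backs; the gripper's body (76 mm by 85 mm) begins 54 mm behind the grasp point. The pads swing forward as they close: fully open they stand 13 mm farther back than shut.
Start: joints at [1.131, 0.326, -0.193, 1.052, 0, 1.437], TCP at [0.166, 0.525, 0.231] pointing down, gripper open.
Joint ranges: [-2.65, 2.65], [-0.97, 1.79], [-1.3, 1.35], [-1.93, 2.1], [-1.47, 1.37], [-3.14, 3.14]. Speed limits (rad/s): [2.57, 2.57, 3.14, 3.14, 3.14, 3.14].

INTERFACE

Orientations are given as a unit quaternion [w, x, y, z].
In Python, from cell import bot gives the robot as it stands. Calls block until the motion is done:
- bot.move_pose(position, orientation): joint-space move of the TCP to a pose.
- bot.move_linear(position, speed=0.15, rotation=None, until_force=None): straight line of the TCP; rotation=None keeps the orientation; speed is the mean speed in m/s. With until_force (N) it stops when the force on the tool has changed by that much, and returns True; else False.
- bot.goto_joints(angles): joint-space move.
- bot.set_gripper(opening, grasp_force=None): opening from 0.0 (shut) to 1.0 (fully open); grasp_force is the grip in N (None keeps the last); returns when the fingers have stopped.
- bot.wait(seconds).
- bot.solve_ik(position, orientation): joint angles nearest the present ones, or None.
- bot.camera(name): name is "side" or "top"; returns the picture (384x512x3 uint8, red, green, blue); there is no depth.
- bot.calibration(name): a dict with "mtx" (3x3 intrinsics, pixels), "k1" (the pictures are not rectified: a ray, as slopes to the right and down, at radius r is drawn at 1 + k1 r^2 times it, then the intrinsics apply), "extrinsics" (4x4, takes a point from world to camera coordinates). Camera axes: x right, y down, z forward; pixel columns grow to the right and rows downward; lengths in m; the calibration is good to about 2 mm. A picture is of the moment at which its call begins. calibration takes no time and is no camera call.
A pose or a line that the arm cannot do raises bot.PlanningError and nothing moves.
- bot.close_job(): hands the job in; it is judged then, once.
Trained networks look in the newest picture that a camera, given by its name, has taken for a name from the list of things; names that differ only in an ending like _2 or _b are one class to them, and where a whole thing is asked for, a point or a joint stands for the part that bears it (a point fixed in the world has none). Each returns a list of dicts, best first, with "confidence" (0 to 1); they miss things now and then, are a little off and sometimes report something else, mostly with a low value. They report only what shows in the picture. A call takes as long as a camera call. They do not tell look-alikes from the thing itself.
- bot.search_frame(camera, thing): "bbox" ([left, top, width, height] in pixels, round what is visible of it).
Readings, each from a call of its own:
- bot.read_clock(): time.
- bot.read_joint_positions(): joint angles.
- bot.read_joint_vel(): joint speeds.
- bot.read_joint_efforts(): joint torques, N m.
- bot.read_position(): TCP position.
- bot.read_tool_rot(): TCP orientation.
- bot.read_ft_force(): force on the tool from outside, world axes, zero at the start.
- bot.read_moment(): the same for the moment, N m.
- bot.read_gripper_width(): opening from 0.0 (shut) to 1.0 (fully open).
- bot.read_finger_force(): force on a finger pad.
Only numpy, scipy, OpenCV 4.12 (cv2) and the standard library are available. Lean on these libraries where they do the work, as an engineer would, in place of code of your own. Each camera call takes 0.05 s, during which the arm holds its last target. There are 200 camera calls.

## Working session

There is one attempt and no reset: what is moved stays moved. The work goes in short steps, each a Python script; the robot and the scene stay as the last script left them, time stands still between calls to the robot, and variables do not carry over. Pictures are saved under pics/ and viewed, at most 10 in all, crops included, and the job is handed in when it is done.

```bash
mkdir -p pics
python3 - <<'E'
from cell import bot
import cv2,numpy as np
for c in ("side","top"):
    im=bot.camera(c); cv2.imwrite(f"pics/{c}0.png",im[:,:,::-1]); np.save(f"pics/{c}0.npy",im)
    k=bot.calibration(c); print(c,np.round(k["mtx"],1).tolist(),k["k1"],np.round(k["extrinsics"],4).tolist())
    for t in ("crank","lift","crank_handle","rabbit","shaft_seat","platform_top"):
        print(t,[(d["bbox"],round(d["confidence"],2)) for d in bot.search_frame(c,t)[:3]])
print(bot.read_clock(),bot.read_tool_rot())
E
```

```text
side [[455.1, 0.0, 257.2], [0.0, 455.1, 195.5], [0.0, 0.0, 1.0]] -0.024973364050430963 [[-0.9995, -0.0262, -0.0192, 0.528], [-0.006, 0.7294, -0.6841, 0.1182], [0.0319, -0.6836, -0.7291, 1.3112], [0.0, 0.0, 0.0, 1.0]]
crank [([271.6, 118.9, 21.6, 25.4], 0.89), ([255.9, 142.4, 28.3, 24.4], 0.62), ([304.9, 139.8, 12.6, 31.0], 0.58)]
lift [([176.6, 220.6, 85.9, 162.8], 0.95), ([180.9, 287.8, 74.6, 53.3], 0.51)]
crank_handle [([278.0, 123.2, 3.0, 15.6], 0.63), ([257.0, 140.5, 4.9, 24.8], 0.6)]
rabbit [([214.6, 280.8, 26.6, 42.4], 0.95)]
shaft_seat [([224.4, 223.9, 14.4, 19.0], 0.57)]
platform_top [([181.6, 286.6, 74.4, 52.3], 0.77)]
top [[378.8, 0.0, 250.1], [0.0, 378.8, 188.4], [0.0, 0.0, 1.0]] -0.05158336832790725 [[-0.0016, -0.9998, -0.0188, -0.0396], [-0.9945, 0.0035, -0.1051, 0.5602], [0.1051, 0.0185, -0.9943, 1.1189], [0.0, 0.0, 0.0, 1.0]]
crank [([334.3, 191.3, 21.7, 37.1], 0.83), ([328.1, 248.6, 38.7, 18.8], 0.82), ([370.8, 215.1, 37.1, 20.1], 0.6)]
lift [([81.5, 132.8, 158.2, 74.4], 0.67), ([106.8, 274.1, 32.0, 15.8], 0.23)]
crank_handle [([333.3, 247.4, 10.2, 12.3], 0.66), ([336.5, 194.2, 13.1, 6.9], 0.49), ([375.5, 216.0, 10.5, 8.4], 0.48)]
rabbit [([122.0, 165.0, 29.5, 25.7], 0.7)]
shaft_seat [([206.7, 164.7, 13.5, 15.4], 0.53)]
platform_top [([126.4, 145.7, 41.6, 54.2], 0.72)]
0.7 [-7.47127805e-06  1.52316395e-01  9.88331784e-01  1.51309392e-05]
```

Run:
```python
import cv2,numpy as np
t=np.load("pics/top0.npy")[:,:,::-1]; s=np.load("pics/side0.npy")[:,:,::-1]
a=cv2.resize(t[110:310,70:440],(740,400),interpolation=2); cv2.imwrite("pics/a.png",cv2.resize(t[100:320,70:430],(800,489),interpolation=2))
cv2.imwrite("pics/b.png",cv2.resize(s,(800,600),interpolation=2))
x=np.hstack([cv2.resize(t[180:280,315:415],(400,400),interpolation=2),cv2.resize(s[95:195,240:340],(400,400),interpolation=2)]);cv2.imwrite("pics/c.png",x)
```

```text
(no output)
```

View pics/a.png

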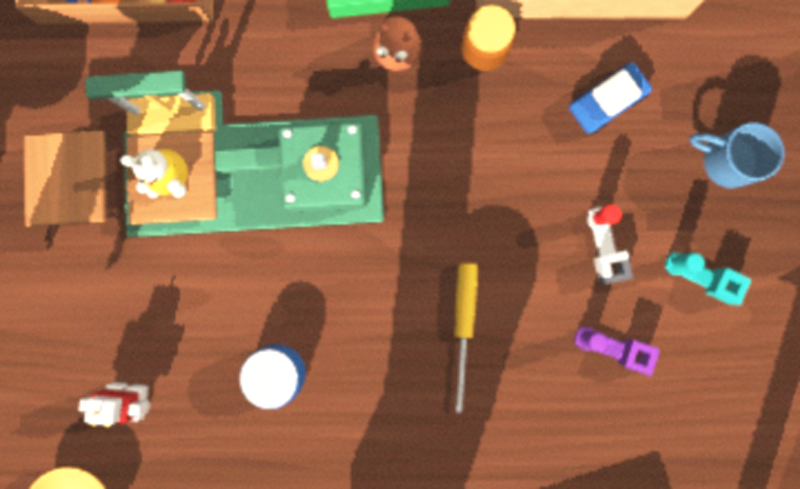

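View pics/b.png

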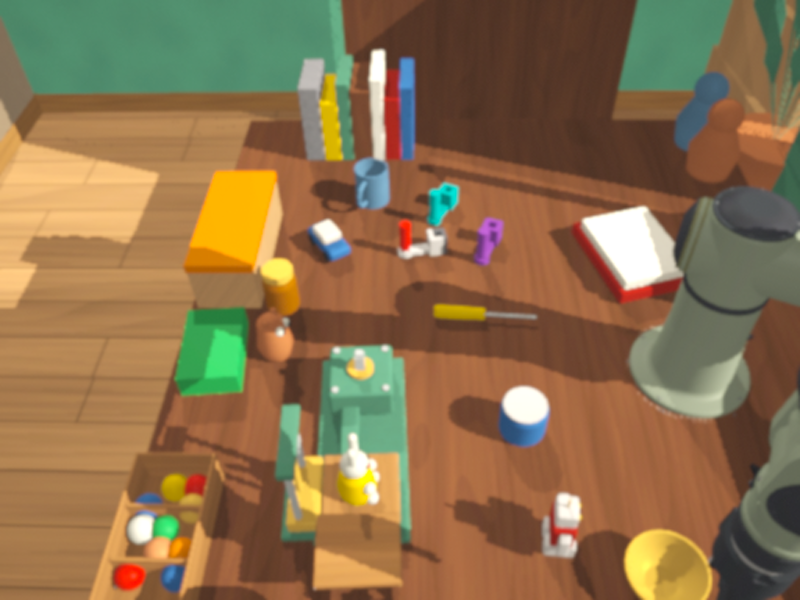

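View pics/c.png

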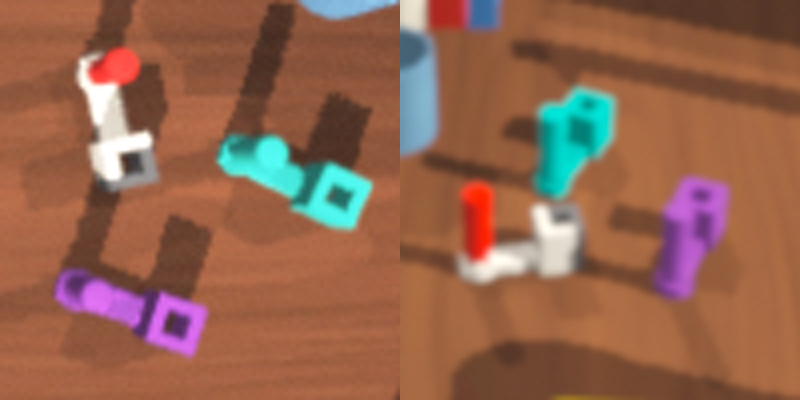

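Candidates are white with a red handle (top 345,208), turquoise (388,225) and purple (348,257). The white one with the red handle fits the description, and the crop confirms it. The lift's shaft is at about (214,172) in the top view, with the rabbit at (137,177) and the plinth at left (100,180). Next I fit the poses with rendered silhouettes.

```bash
cat > h.py <<'E'
from cell import bot
import cv2,numpy as np
from scipy.optimize import minimize,least_squares
K={c:bot.calibration(c) for c in("side","top")}
def proj(c,P):
    k=K[c];E=np.array(k["extrinsics"]);q=np.atleast_2d(P)@E[:3,:3].T+E[:3,3];s=q[:,:2]/q[:,2:]
    s=s*(1+k["k1"]*(s**2).sum(1,keepdims=True));M=np.array(k["mtx"]);return s@M[:2,:2].T+M[:2,2]
def atz(c,uv,z):
    return least_squares(lambda p:(proj(c,[p[0],p[1],z])[0]-uv),[.5,0]).x
def tri(uv):  # dict cam->uv
    r=least_squares(lambda p:np.concatenate([proj(c,p)[0]-v for c,v in uv.items()]),[.5,0,.08]);return r.x,np.abs(r.fun).max()
def Rz(a): return np.array([[np.cos(a),-np.sin(a),0],[np.sin(a),np.cos(a),0],[0,0,1]])
def cyl(x,y,r,z0,z1):
    a=np.linspace(0,2*np.pi,20,endpoint=False);return np.array([[x+r*np.cos(t),y+r*np.sin(t),z] for z in(z0,z1) for t in a])
def box(x0,x1,y0,y1,z0,z1): return np.array([[x,y,z] for x in(x0,x1) for y in(y0,y1) for z in(z0,z1)])
CR=[box(-.018,.018,-.018,.018,0,.044),box(0,.07,-.011,.011,0,.012),cyl(.07,0,.015,0,.012),cyl(.07,0,.012,.014,.084)]
S=8
def render(c,parts,T,a,win):
    x,y,w,h=win;m=np.zeros((h*S,w*S),np.uint8)
    for p in parts:
        uv=(proj(c,p@Rz(a).T+T)+.5-[x,y])*S
        cv2.fillConvexPoly(m,cv2.convexHull(np.round(uv).astype(np.int32)),255)
    return cv2.resize(m,(w,h),interpolation=cv2.INTER_AREA)/255.
def tooldown(a):  # tool z down, tool y at world angle a
    from scipy.spatial.transform import Rotation as R
    y=np.array([np.cos(a),np.sin(a),0]);z=np.array([0,0,-1.]);q=R.from_matrix(np.c_[np.cross(y,z),y,z]).as_quat();return [q[3],*q[:3]]
E
python3 - <<'E'
from h import *
im={c:np.load(f"pics/{c}0.npy") for c in("top","side")}
W={"top":(325,185,40,50),"side":(245,130,46,45)}
M={}
for c,(x,y,w,h) in W.items():
    p=im[c][y:y+h,x:x+w].astype(int);hsv=cv2.cvtColor(im[c][y:y+h,x:x+w],cv2.COLOR_RGB2HSV)
    sat=hsv[...,1];red=(p[...,0]>150)&(p[...,1]<70)
    M[c]=(((sat<75)&(hsv[...,2]>70))|red).astype(float)
    if c=="top": M[c][:, 36:]=0; M[c][55:]=0
    print(c,M[c].sum())
print("handle top",atz("top",[345.25,196.5],.084),atz("side",[259.5,142.5],.084))
print("hub top",atz("top",[348.2,220.2],.044),atz("side",[280.5,148.25],.044))
h0=(atz("top",[348.2,220.2],.044)+atz("side",[280.5,148.25],.044))/2
e0=(atz("top",[345.25,196.5],.084)+atz("side",[259.5,142.5],.084))/2
a0=np.arctan2(*(e0-h0)[::-1]);print("len",np.linalg.norm(e0-h0),a0)
f=lambda p,cs=("top","side"):sum(((render(c,CR,[p[0],p[1],0],p[2],W[c])-M[c])**2).sum() for c in cs)
for cs in(("top","side"),("top",),("side",)):
    r=minimize(f,[*h0,a0],args=(cs,),method="Nelder-Mead",options=dict(initial_simplex=np.array([*h0,a0])+np.vstack([np.zeros(3),np.diag([.006,.006,.12])])))
    print(cs,r.x,r.fun)
print("shaft tip",atz("top",[213.6,171.1],.121),atz("top",[214.5,173.8],.083))
def pan(c,x,y,w,h,s): return cv2.resize(im[c][y:y+h,x:x+w,::-1],(w*s,h*s),interpolation=cv2.INTER_NEAREST)
cv2.imwrite("pics/d.png",np.hstack([pan("top",190,148,50,50,8),pan("side",205,217,50,50,8)]))
cv2.imwrite("pics/e.png",np.hstack([pan("top",75,125,100,90,4),pan("side",170,280,100,90,4)]))
E
```

```text
top 360.0
side 506.0
handle top [ 0.52981601 -0.31566229] [ 0.52753072 -0.31553714]
hub top [ 0.46268806 -0.33187192] [ 0.45828832 -0.33351172]
len 0.07029478983974535 0.24561087337379275
('top', 'side') [ 0.46312853 -0.3293394   0.24336412] 186.9748250672818
('top',) [ 0.46447843 -0.32887634  0.22991637] 93.5263667820069
('side',) [ 0.4629228  -0.32994957  0.25557228] 88.0155171088043
shaft tip [0.59948365 0.05951459] [0.59733508 0.06123236]
```

View pics/d.png

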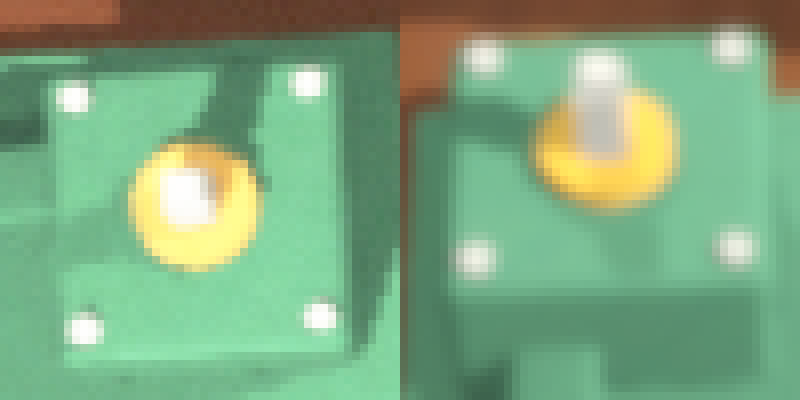

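View pics/e.png

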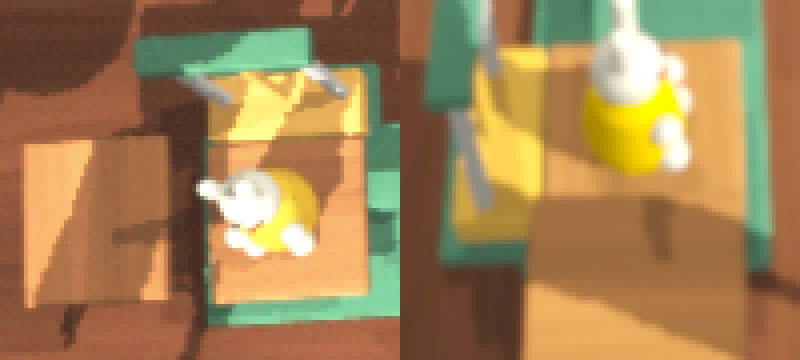

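```bash
cat > fit.py <<'E'
from h import *
T=lambda x,y:np.array([75+x/4-.5,125+y/4-.5]); S2=lambda x,y:np.array([170+(x-400)/4-.5,280+y/4-.5])
t=lambda x,y:np.array([190+x/8-.5,148+y/8-.5]); s=lambda x,y:np.array([205+(x-400)/8-.5,217+y/8-.5])
def res(p):
    X,Y,a,d,h=p; w=lambda q:Rz(a)@np.array(q)+[X,Y,0]; r=[]
    # screws: (+x,+y),(+x,-y),(-x,+y),(-x,-y)
    for (sx,sy),m,n in zip([(1,1),(1,-1),(-1,1),(-1,-1)],[t(75,97),t(308,83),t(85,330),t(322,317)],[s(475,258),s(485,57),s(738,247),s(732,47)]):
        q=w([sx*d,sy*d,.077]); r+=[proj("top",q)[0]-m,proj("side",q)[0]-n]
    q=w([0,0,.083]); r+=[3*(proj("top",q)[0]-t(196,205)),3*(proj("side",q)[0]-s(605,150))]
    for c,q,m in[("top",(.06,.2825),T(166,137)),("top",(-.06,.2825),T(170,299)),("top",(.06,.3875),T(24,145)),("top",(-.06,.3875),T(34,306)),
                 ("side",(.06,.2825),S2(527,197)),("side",(-.06,.2825),S2(745,194))]:
        r.append(proj(c,w([*q,h]))[0]-m)
    return np.concatenate(r)
r=least_squares(res,[.6,.06,.05,.045,.11]); 
if __name__=="__main__":
    print(r.x); print(np.round(r.fun.reshape(-1,2),1).tolist())
    X,Y,a=r.x[:3]
    print("tip check",proj("top",[X,Y,.121]),t(188,195),proj("side",[X,Y,.121]),s(599,68))
    print("tri collar",tri({"top":t(196,205),"side":s(605,150)}))
    cy=.24336
    for k in range(4):
        b=a+k*np.pi/2  # candidate crank yaw at seat
        for g in(0,np.pi):
            q1=bot.solve_ik([.463,-.3293,.011],tooldown(cy+np.pi/2+g));q2=bot.solve_ik([X,Y,.094],tooldown(b+np.pi/2+g))
            qh=bot.solve_ik([X+.07*np.cos(b),Y+.07*np.sin(b),.119],tooldown(b+np.pi/2+g))
            print(k,g>0,None if q1 is None else np.round(q1,2),None if q2 is None else np.round(q2,2),qh is not None)
E
python3 fit.py
```

```text
[0.59867591 0.06363855 0.05768276 0.04308711 0.09596057]
[[-0.3, 0.4], [-0.3, 0.2], [-0.2, 0.3], [-0.5, 0.2], [-0.2, 0.4], [-0.5, 0.4], [-0.4, 0.3], [-0.2, 0.3], [-1.0, 0.7], [-0.6, -3.4], [-0.2, -0.3], [-0.3, 0.1], [0.3, -0.0], [-1.8, 0.5], [0.6, 1.3], [-0.7, 0.1]]
tip check [[212.13247702 171.39186496]] [213.    171.875] [[229.01437734 225.15851977]] [229.375 225.   ]
tri collar (array([0.59921045, 0.06331479, 0.07786175]), np.float64(0.2943467154792643))
0 False [-0.75  0.59 -0.4   0.58  0.   -0.99] [-0.02  0.54 -0.23  0.8   0.   -0.07] True
0 True [-0.75  0.59 -0.4   0.58  0.    2.15] [-0.02  0.54 -0.23  0.8   0.    3.07] True
1 False [-0.75  0.59 -0.4   0.58  0.   -0.99] [-0.02  0.54 -0.23  0.8   0.   -1.65] True
1 True [-0.75  0.59 -0.4   0.58  0.    2.15] [-0.02  0.54 -0.23  0.8   0.    1.5 ] True
2 False [-0.75  0.59 -0.4   0.58  0.   -0.99] [-0.02  0.54 -0.23  0.8   0.    3.07] True
2 True [-0.75  0.59 -0.4   0.58  0.    2.15] [-0.02  0.54 -0.23  0.8   0.   -0.07] True
3 False [-0.75  0.59 -0.4   0.58  0.   -0.99] [-0.02  0.54 -0.23  0.8   0.    1.5 ] True
3 True [-0.75  0.59 -0.4   0.58  0.    2.15] [-0.02  0.54 -0.23  0.8   0.   -1.65] True
```

Run:
```python
from h import *
q=atz("top",[373.2,218.2],.006);c=np.array([.463,-.3293]);cy=.2434
d=q-c;print("turq in crank frame",Rz(-cy)[:2,:2]@d)
bot.set_gripper(.6)
o=tooldown(cy+np.pi/2)
bot.move_pose([*c,.2],o);bot.move_linear([*c,.03],.12)
print(bot.move_linear([*c,.013],.04,until_force=8),bot.read_position())
bot.set_gripper(0,60);print(bot.read_gripper_width()*85,bot.read_finger_force(),bot.read_position())
bot.move_linear([*c,.25],.15);print(bot.read_gripper_width()*85,bot.read_ft_force(),bot.read_clock())
im=bot.camera("side");np.save("pics/s1.npy",im);im2=bot.camera("top")
u=proj("side",[*c,.25])[0].astype(int);print(u)
x,y=max(u[0]-50,0),max(u[1]-50,0)
cv2.imwrite("pics/f.png",cv2.resize(im[y:y+100,x:x+100,::-1],(500,500),interpolation=2))
```

```text
turq in crank frame [-0.01532547 -0.08759355]
False [ 0.46282485 -0.32916495  0.01269353]
35.17430490330811 60.44190150566237 [ 0.46325818 -0.32965062  0.01338181]
35.597961966138456 [ 0.54120276  0.42570022 -3.87238704] 8.45
[280  97]
```

View pics/f.png

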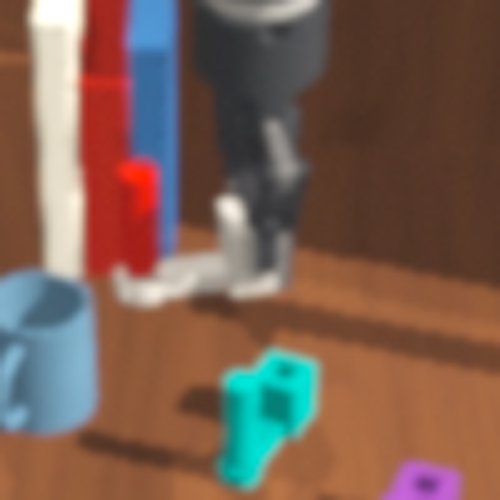

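The crank is held level and clear of the look-alikes. Next I move it over the shaft and measure where the handle sits in the hand.

Run:
```python
from h import *
X,Y,a=.598,.0630,.058
bot.move_pose([X,Y,.25],tooldown(a+np.pi/2)); bot.move_linear([X,Y,.15],.15); bot.wait(.3)
p=np.array(bot.read_position());print(p,bot.read_ft_force(),bot.read_moment())
zu=p[2]-.0133; e=np.array([X+.07*np.cos(a),Y+.07*np.sin(a)]);print("exp handle",p[:2]+.07*np.array([np.cos(a),np.sin(a)]))
H=[cyl(0,0,.012,.014,.084)]
pan=[]
for c in("top","side"):
    im=bot.camera(c);np.save(f"pics/{c}2.npy",im)
    u=proj(c,[*e,zu+.05])[0].astype(int);x,y=u-20;w=(x,y,40,40)
    q=im[y:y+40,x:x+40].astype(int);m=((q[...,0]>90)&(q[...,1]<.45*q[...,0])&(q[...,2]<.4*q[...,0])).astype(float);m[:]=m*(q[...,1]<70)
    f=lambda v:((render(c,H,[v[0],v[1],zu],0,w)-m)**2).sum()
    r=minimize(f,e,method="Nelder-Mead",options=dict(initial_simplex=np.array([e,e+[.006,0],e+[0,.006]])))
    print(c,m.sum(),render(c,H,[*e,zu],0,w).sum(),r.x,r.fun)
    x,y=proj(c,[X,Y,.14])[0].astype(int)-35
    pan.append(cv2.resize(im[y:y+70,x:x+70,::-1],(400,400),interpolation=0))
cv2.imwrite("pics/g.png",np.hstack(pan))
```

```text
[0.59847024 0.06302425 0.15079955] [ 0.46468682 -0.23565985 -3.75921546] [-0.04323235  0.10943673  0.00218776]
exp handle [0.66835254 0.06708197]
top 0.0 126.41568627450981 [0.66821042 0.06140929] 117.4314186851211
side 185.0 232.95686274509802 [0.66781491 0.06433458] 37.23378700499808
```

View pics/g.png

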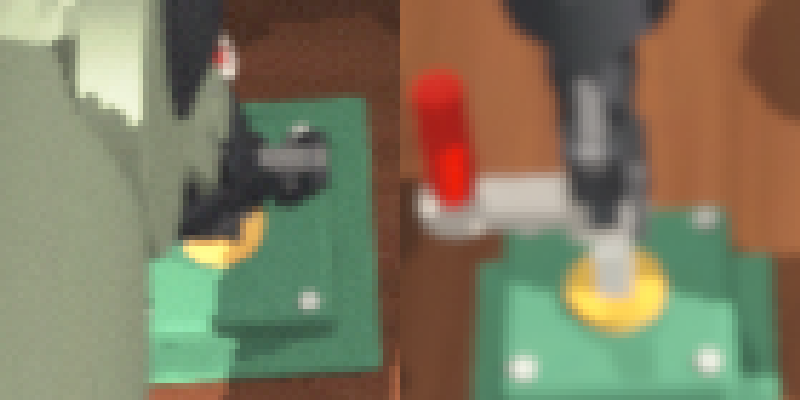

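Run:
```python
from h import *
p=np.array(bot.read_position());print(p)
hit=bot.move_linear([.5985,.0628,.0963],.05,until_force=10)
p=bot.read_position();print(hit,p,"underside",p[2]-.0133,bot.read_ft_force(),bot.read_moment(),bot.read_clock())
```

```text
[0.59819753 0.06305878 0.15043162]
False [0.59861592 0.06277986 0.09638307] underside 0.08308306609892913 [ 2.09886875 -0.83934703 -2.38935996] [-0.02036352 -0.2490063   0.00803722] 12.525
```

Run:
```python
from h import *
p=bot.read_position()
hit=bot.move_linear([p[0],p[1],p[2]-.005],.02,until_force=8)
q=bot.read_position();print(hit,q,bot.read_ft_force())
bot.set_gripper(.6);bot.wait(.3)
bot.move_linear([q[0],q[1],.25],.2);bot.wait(.2)
print(bot.read_clock(),bot.read_ft_force())
im=bot.camera("side");np.save("pics/side3.npy",im)
W=(175,190,80,65);x,y,w,h=W
X,Y=.5985,.0628
q=im[y:y+h,x:x+w].astype(int);m=((q[...,0]>90)&(q[...,1]<70)&(q[...,1]<.45*q[...,0])).astype(float)
H=[cyl(.07,0,.012,.014,.084)]
for z in(.083,.087,.093):
    f=lambda v:((render("side",H,[v[0],Y,v[1]],v[2],W)-m)**2).sum()
f=lambda v:((render("side",H,[X,Y,v[0]],v[1],W)-m)**2).sum()
r=minimize(f,[.085,.058],method="Nelder-Mead",options=dict(initial_simplex=[[.083,.058],[.09,.058],[.083,.15]]));print(m.sum(),r.x,r.fun)
cv2.imwrite("pics/i.png",cv2.resize(im[y:y+h,x:x+w,::-1],(640,520),interpolation=2))
```

```text
True [0.59861811 0.06279491 0.09633981] [-0.42772676  0.05777065  4.85343504]
14.4583 [ 0.41461083  0.56905957 -0.45089907]
200.0 [0.08807801 0.15673999] 63.65906958861976
```

View pics/i.png

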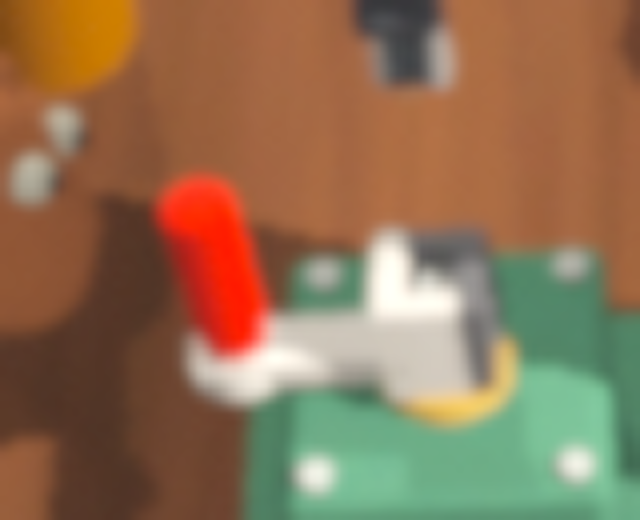

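Contact came at 83 mm, the collar height, so the crank is seated. Next I grip the handle and wind one turn.

```bash
cat > wind.py <<'E'
from h import *
C=np.array([.5983,.0629]);Rr=.07;Z=.119
def wind(a0,total,n=None,sp=.13):
    n=n or int(np.ceil(total/.26)); fm=0
    for i in range(1,n+1):
        a=a0-total*i/n
        bot.move_linear([C[0]+Rr*np.cos(a),C[1]+Rr*np.sin(a),Z],sp)
        if i%4==0:
            f=np.array(bot.read_ft_force());fm=max(fm,np.linalg.norm(f)); print(i,np.round(a,2),np.round(f,1))
            if np.linalg.norm(f)>35: print("stop");break
    return a
E
python3 - <<'E'
from wind import *
a=.058
h=C+Rr*np.array([np.cos(a),np.sin(a)])
o=tooldown(a+np.pi/2)
bot.move_pose([*h,.25],o);bot.move_linear([*h,.19],.15)
print(bot.move_linear([*h,Z],.08,until_force=8),bot.read_position())
bot.set_gripper(0,40);print(bot.read_gripper_width()*85,bot.read_finger_force(),bot.read_ft_force())
t=bot.read_clock();e=wind(a,1.04);print(e,t,bot.read_clock(),bot.read_position())
E
```

```text
False [0.66870336 0.06696027 0.11965433]
22.9498146472089 38.875771164894104 [ 0.12946731 -0.16794696  2.25770402]
4 -0.98 [ 0.1  0.4 11.5]
-0.982 16.8333 18.0 [0.63878797 0.00493774 0.12130619]
```

```bash
sed -i 's/Z=.119$/Z=.1198/' wind.py
python3 - <<'E'
from wind import *
e=wind(-.982,5.6);print(e,bot.read_clock(),bot.read_position())
E
```

```text
4 -2.0 [-2.7 -5.8 14.4]
8 -3.02 [-15.5  -1.9  25.9]
12 -4.04 [-4.   6.2 14.8]
16 -5.05 [-0.  -3.1 10. ]
20 -6.07 [-6.  -3.7 10.8]
-6.582 24.2333 [0.66355438 0.04187898 0.12079508]
```

```bash
sed -i 's/Z=.1198$/Z=.1205/; s/C=np.array.*;Rr=.07;/C=np.array([.5976,.0629]);Rr=.0704;/' wind.py
python3 - <<'E'
from wind import *
e=wind(-6.582,6.2);print(e,bot.read_clock(),bot.read_position())
ims={c:bot.camera(c) for c in("top","side")}
for c in ims:np.save(f"pics/{c}4.npy",ims[c])
pan=lambda c,x,y,w,h,s:cv2.resize(ims[c][y:y+h,x:x+w,::-1],(w*s,h*s),interpolation=2)
cv2.imwrite("pics/j.png",np.hstack([pan("top",75,130,96,88,4),cv2.resize(ims["side"][264:384,165:275,::-1],(413,352*1),interpolation=2) if 0 else pan("side",170,284,100,88,4)]))
E
```

```text
4 -7.62 [0.5 1.8 7.3]
8 -8.65 [-4.5 -3.9 14.5]
12 -9.68 [-7.4  3.5 15.1]
16 -10.72 [0.1 1.2 7.9]
20 -11.75 [-2.5 -4.3  8. ]
24 -12.78 [-4.7 -0.6 10.2]
-12.782 31.2333 [0.66440217 0.04689463 0.12120665]
```

View pics/j.png

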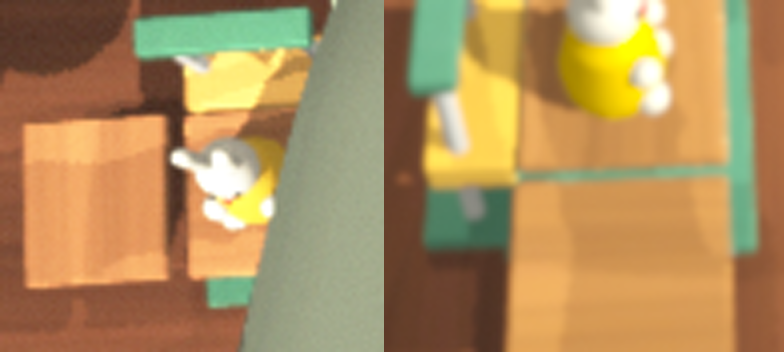

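Run:
```python
from h import *
X,Y,a=.598,.063,.058
w=lambda q:Rz(a)@np.array(q)+[X,Y,0]
im=np.load("pics/side4.npy").astype(int);tp=np.load("pics/top4.npy").astype(int)
for lx in(-.04,-.02,.0,.02,.04):
    p=proj("side",w([lx,.27,.094]))[0]; g={h:np.round(proj("side",w([lx,.2825,h]))[0][1],2) for h in(.094,.097,.1,.104,.108)}
    u=int(round(p[0]));col=im[318:336,u]; print(lx,np.round(p,2),g); print("  ",318,(col[:,0]-col[:,1]).tolist())
# top view: row scan
for lx in(0.03,-.02,-.04):
    p=proj("top",w([lx,.27,.094]))[0]; print("top",np.round(p,2),{h:np.round(proj("top",w([lx,.2825,h]))[0][0],2) for h in(.094,.1,.106)},{h:np.round(proj("top",w([lx,.3875,h]))[0][0],2) for h in(.094,.1,.106)})
    r=tp[int(round(p[1]))];print("  far",76,r[76:88,0].tolist()," near",110,r[110:128,0].tolist())
```

```text
-0.04 [246.45 323.46] {0.094: np.float64(328.54), 0.097: np.float64(327.92), 0.1: np.float64(327.29), 0.104: np.float64(326.45), 0.108: np.float64(325.61)}
   318 [63, 61, 62, 62, 62, 60, 48, 11, -33, -26, 20, 51, 60, 61, 61, 61, 59, 60]
-0.02 [237.67 323.79] {0.094: np.float64(328.87), 0.097: np.float64(328.25), 0.1: np.float64(327.63), 0.104: np.float64(326.79), 0.108: np.float64(325.95)}
   318 [60, 59, 61, 60, 60, 59, 50, 19, -25, -31, 8, 45, 59, 60, 60, 60, 60, 60]
0.0 [228.89 324.12] {0.094: np.float64(329.21), 0.097: np.float64(328.59), 0.1: np.float64(327.96), 0.104: np.float64(327.12), 0.108: np.float64(326.28)}
   318 [59, 59, 59, 59, 60, 59, 55, 39, 1, -28, -4, 35, 55, 59, 59, 59, 60, 59]
0.02 [220.11 324.45] {0.094: np.float64(329.54), 0.097: np.float64(328.92), 0.1: np.float64(328.29), 0.104: np.float64(327.46), 0.108: np.float64(326.62)}
   318 [59, 58, 58, 58, 59, 59, 57, 45, 9, -31, -19, 24, 51, 58, 59, 59, 59, 60]
0.04 [211.33 324.78] {0.094: np.float64(329.87), 0.097: np.float64(329.25), 0.1: np.float64(328.62), 0.104: np.float64(327.79), 0.108: np.float64(326.95)}

[... 421 characters left out ...]
3, 190]
top [121.08 185.68] {0.094: np.float64(116.85), 0.1: np.float64(116.09), 0.106: np.float64(115.32)} {0.094: np.float64(81.56), 0.1: np.float64(80.62), 0.106: np.float64(79.67)}
  far 76 [138, 137, 136, 135, 148, 211, 234, 235, 233, 232, 233, 236]  near 110 [228, 229, 231, 230, 226, 206, 153, 102, 93, 129, 150, 152, 202, 223, 225, 227, 227, 226]
top [121.24 192.55] {0.094: np.float64(117.0), 0.1: np.float64(116.24), 0.106: np.float64(115.47)} {0.094: np.float64(81.65), 0.1: np.float64(80.7), 0.106: np.float64(79.75)}
  far 76 [124, 128, 125, 125, 139, 207, 235, 237, 236, 234, 234, 235]  near 110 [234, 239, 246, 244, 241, 229, 175, 144, 148, 149, 151, 144, 228, 248, 248, 249, 250, 249]
```

Camera estimates of the plinth height scatter between 98 and 106 mm. I'll let go of the handle and probe the plinth top with shut fingertips instead.

Run:
```python
from h import *
X,Y,a=.598,.063,.058
w=lambda q:Rz(a)@np.array(q)+[X,Y,0]
bot.set_gripper(.6); p=bot.read_position(); bot.move_linear([p[0],p[1],.32],.25)
t=w([-.02,.35,0]);print(t)
o=tooldown(a)
bot.move_pose([t[0],t[1],.32],o);bot.set_gripper(0,30)
bot.move_linear([t[0],t[1],.15],.2)
hit=bot.move_linear([t[0],t[1],.09],.03,until_force=4)
print(hit,bot.read_position(),bot.read_ft_force());
bot.move_linear([t[0],t[1],.32],.25);print(bot.read_clock())
```

```text
[0.55774501 0.41125212 0.        ]
True [0.557631   0.41118015 0.10122805] [-0.88350971 -0.70179765  4.61515114]
38.55
```

Run:
```python
from wind import *
a=-12.79
h=C+Rr*np.array([np.cos(a),np.sin(a)]);o=tooldown(.058+np.pi/2)
bot.move_pose([*h,.3],o);bot.set_gripper(.6);bot.move_linear([*h,.19],.2)
print(bot.move_linear([*h,Z],.08,until_force=8),bot.read_position())
bot.set_gripper(0,40);print(bot.read_gripper_width()*85)
wind(a,1.86);bot.wait(.2);p=bot.read_position();print(p,np.arctan2(p[1]-C[1],p[0]-C[0])-4*np.pi)
bot.set_gripper(.6);bot.move_linear([p[0],p[1],.3],.2)
bot.move_pose([.4,-.1,.35],o);bot.wait(.3);print(bot.read_clock())
ims={c:bot.camera(c) for c in("top","side")}
cv2.imwrite("pics/k.png",np.hstack([cv2.resize(ims["top"][120:220,75:255,::-1],(400,222),interpolation=2),cv2.resize(ims["side"][190:384,165:275,::-1],(400,705),interpolation=2)[:222] if 0 else cv2.resize(ims["side"][204:384,150:275,::-1],(154,222),interpolation=2)]) if 0 else cv2.resize(np.hstack([ims["top"][110:240,75:255,::-1],ims["side"][204:334,150:280,::-1]]),(800,335),interpolation=2))
```

```text
False [0.6667486  0.04726681 0.12110689]
22.777057435144954
4 -13.72 [0.1 0.1 6.9]
8 -14.65 [-1.3 -0.5  8.9]
[0.56260519 0.0019363  0.12120322] -14.658269675513111
47.9583
```

View pics/k.png

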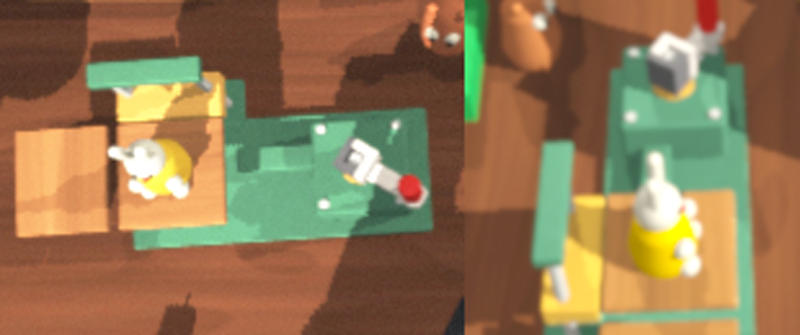

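The platform now looks level with the plinth. The crank is seated with its handle at top (410,188) in the crop, the rabbit is upright, and the arm is clear.

```bash
python3 -c "
from cell import bot
print(bot.close_job())"
```

```text
the job is handed in; nothing more can be done
None
```

I fitted the crank on the shaft and wound it about 14.7 rad, which puts the platform at about 101 mm, level with the plinth top I probed at 101 mm. I then let go and handed the job in; no verdict was returned.

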